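# Get the foam boat out from behind the paint bottles

## Task

The half-carved foam boat is hemmed in by three paint bottles. Leaving the boat where it is, first stand all three bottles in the green side tray; then lay the boat upright on the carving board in the middle of the drawn outline, lengthwise along it, while the bottles wait in the tray; finally stand each bottle back in the middle of the coaster of its own colour. Keep the bottles upright throughout and do not disturb the cup of pencils.

Things in the scene. Friction and masses are not known exactly. Their poses are not given: they have to be found in the camera images.
- bottle_red: Upright red craft-paint bottle: straight cylinder 40 mm in diameter and 92 mm tall, with a narrower white cap (32 mm) on top, 112 mm tall overall, paper band around its middle, about 120 g. Stands on the coaster of its own colour at the start. Origin: centre of its underside; z up along its axis.
- bottle_yellow: Upright yellow craft-paint bottle: straight cylinder 40 mm in diameter and 92 mm tall, with a narrower white cap (32 mm) on top, 112 mm tall overall, paper band around its middle, about 120 g. Stands on the coaster of its own colour at the start. Origin: centre of its underside; z up along its axis.
- bottle_blue: Upright blue craft-paint bottle: straight cylinder 40 mm in diameter and 92 mm tall, with a narrower white cap (32 mm) on top, 112 mm tall overall, paper band around its middle, about 120 g. Stands on the coaster of its own colour at the start. Origin: centre of its underside; z up along its axis.
- boat: Half-carved boat of rigid white foam, about 40 g: hull 62 mm long (its x) and 32 mm high, flat parallel sides 42 mm apart (its y) from the stern to 10 mm ahead of the origin, then a pointed bow at +x; a small cabin 26 x 22 mm on top reaches 46 mm. It starts on the storage board amid the bottles, about along the coasters' x. Origin: middle of its length and width, underside.
- coaster_red: The red coaster, home of that bottle: fixed flat disc 52 mm in diameter, 2 mm thick, with a tab of the same colour 26 mm wide sticking out 34 mm along its -x (robot side). It lies on a plywood storage board 8 mm thick. Origin: disc centre, underside. The coasters stand in front of the boat and to its left and right (centres about 60 mm away); the colours change places. Their yaw is equal.
- coaster_yellow: The yellow coaster, home of that bottle: fixed flat disc 52 mm in diameter, 2 mm thick, with a tab of the same colour 26 mm wide sticking out 34 mm along its -x (robot side). It lies on a plywood storage board 8 mm thick. Origin: disc centre, underside. The coasters stand in front of the boat and to its left and right (centres about 60 mm away); the colours change places. Their yaw is equal.
- coaster_blue: The blue coaster, home of that bottle: fixed flat disc 52 mm in diameter, 2 mm thick, with a tab of the same colour 26 mm wide sticking out 34 mm along its -x (robot side). It lies on a plywood storage board 8 mm thick. Origin: disc centre, underside. The coasters stand in front of the boat and to its left and right (centres about 60 mm away); the colours change places. Their yaw is equal.
- tray: Fixed empty open green plastic side tray, outside 230 mm (its x) by 100 mm (its y) and 18 mm high, walls and floor 4 mm thick, so bottles stand 4 mm above its origin. Origin: centre of its underside. It lies to the left or the right of the storage board.
- board: Fixed wooden carving board 190 mm (its x) by 170 mm (its y), 18 mm thick, with a dark rectangular outline 88 x 68 mm (line 4 mm wide) drawn around its centre, long side along its x. Origin: centre of its underside; the top is 18 mm above. It lies on the other side from the tray.
- cup: Bystander: loose white ceramic cup, 72 mm in diameter and 90 mm tall, with three pencils standing up to 150 mm, beyond the work. Origin: centre of its underside.

How it is judged:
By the outcome, as a careful person would: the job done as asked, in the order asked, and still so for the second after the job is handed in, with the robot touching nothing.
It also fails if it takes over 138 s, if anything falls off the work surface, if the arm or the gripper's body presses on something with over 40 N, if the wrist force passes 120 N, or if a joint passes its speed limit or range.

## Robot

A 6-joint arm with a two-finger parallel gripper is mounted at the origin on the work surface. World frame = base frame: x ahead of the robot, y to its left, z up, the work surface at z = 0. Lengths are in m, angles in rad, forces in N, time in s.
With the tool pointing down it reaches from about 0.35 to 0.725 m from the base axis. Payload 4.3 kg.
Tool frame: the origin (TCP) lies at the very end of the fingers, on their centre line; the grasp point (between the pads) lies 19 mm behind it; z points along the fingers, y is the line along which they close (so a half turn about z gives the same grasp; the last joint's range is limited). The gripper opens to 85 mm and grips with 20 to 120 N. Pads are 22 mm wide; open, the fingers measure 114 mm over their backs; the gripper's body (76 mm by 85 mm) begins 54 mm behind the grasp point. The pads swing forward as they close: fully open they stand 13 mm farther back than shut.
Start: joints at [-1.244, 0.377, 0.081, 1.274, 0, 1.46], TCP at [0.243, -0.521, 0.231] pointing down, gripper open.
Joint ranges: [-2.72, 2.72], [-0.84, 1.66], [-1.02, 1.22], [-1.77, 2.12], [-1.37, 1.28], [-3.14, 3.14]. Speed limits (rad/s): [2.57, 2.57, 3.14, 3.14, 3.14, 3.14].

## Interface

Orientations are given as a rotation vector (axis times angle).
In Python, from workcell import manip gives the robot as it stands. The module is installed in compiled form; this text tells all that it offers.
- The arm moves only by the shell command python3 -m jog 'ROWS' [FORCE]. ROWS is JSON, a list that holds one entry, the list of rows, each a list of 7 numbers: the opening, from 0 (shut) to 1 (fully open), then the shift along the tool's x, y, z in mm, then the turn, a rotation vector about the tool's x, y, z in rad. In form: [[[gripper, tx, ty, tz, rx, ry, rz], ...]]. A call has 1 to 20 rows; each row is the pose to reach, as a shift and turn from the pose commanded when the call began, along the tool's axes at that moment; what a row does not reach only later rows make up. A row lasts 1/10 s, in which the tool goes at most 50 mm and 8.59 degrees, less where a joint would pass 70% of its speed; a pose out of reach is approached as far as the arm can. A call with a gripper value outside its range is refused whole. The fingers move at their own pace and stop on an object; FORCE is the grip in N (left out, the last holds). Time passes only in rows, so rows that repeat a pose let the fingers close. It gives the time, the measured TCP pose, the force, the opening and the grip force at its end, in the units of the state.
- manip.observe(): the state, without advancing time (a new reading comes with each control period).
- manip.snapshot(name): name is "scene" or "side" or "wrist"; returns the picture (480x640x3 uint8, red, green, blue); there is no depth.
- manip.calibration(name): a dict with "camera_matrix" (3x3 intrinsics, pixels), "k1" (the pictures are not rectified: a ray, as slopes to the right and down, at radius r is drawn at 1 + k1 r^2 times it, then the intrinsics apply), "T" (4x4, takes a point from camera to world coordinates); the wrist camera has in their place "hand_eye" (4x4, takes a point from camera to tool coordinates, whose origin is the TCP and whose axes are the flange's). Camera axes: x right, y up, looking along -z (the intrinsics and any distortion apply to the point x, -y, -z); pixel columns grow to the right and rows downward; lengths in m; the calibration is good to about 2 mm. A picture is of the moment at which its call begins: read the wrist's pose just before it. calibration takes no time and is no camera call.
- manip.hand_in(): hands the job in; it is judged then, once.
The state is a dict: "time_s": time; "joint_pos": joint angles; "joint_vel": joint speeds; "joint_torque": joint torques, N m; "position": TCP position; "tcp_rot": TCP orientation; "wrist_force": force on the tool from outside, world axes, zero at the start; "ft_torque": the same for the moment, N m; "width": opening from 0.0 (shut) to 1.0 (fully open); "gripper_force": force on a finger pad.
Only numpy, scipy, OpenCV 4.12 (cv2) and the standard library are available. Lean on these libraries where they do the work, as an engineer would, in place of code of your own. Each camera call takes 0.05 s, during which the arm holds its last target. There are 200 camera calls.

## Working session

There is one attempt and no reset: what is moved stays moved. The work goes in short steps, Python scripts to look and compute and a shell command to move; the robot and the scene stay as the last step left them, time stands still between calls to the robot, and variables do not carry over. Pictures are saved under pics/ and viewed, at most 15 in all, crops included, and the job is handed in when it is done.

```bash
mkdir -p pics; ls
python3 - <<'E'
from workcell import manip
import cv2,numpy as np
np.set_printoptions(precision=4,suppress=True)
s=manip.observe();print(s)
for n in("scene","side","wrist"):
    im=manip.snapshot(n);cv2.imwrite(f"pics/{n}0.png",im[:,:,::-1]);print(n,manip.calibration(n))
E
```

```text
pics
{'time_s': 0.0, 'joint_pos': array([-1.2443,  0.3781,  0.0796,  1.2744, -0.    ,  1.4605]), 'joint_vel': array([-0.0018,  0.0008,  0.0005,  0.0003, -0.0013,  0.0011]), 'joint_torque': array([  0.0011, -46.3601,  26.9879,   0.0206,  -0.0002,   0.    ]), 'position': array([ 0.243 , -0.5204,  0.2304]), 'tcp_rot': array([-3.065 , -0.6802,  0.0004]), 'wrist_force': array([-0.3301,  0.5709,  0.1943]), 'ft_torque': array([ 0.0157,  0.0391, -0.0285]), 'gripper_force': 0.0, 'width': 0.9990607767179148}
scene {'camera_matrix': array([[554.765,   0.   , 308.098],
       [  0.   , 554.765, 243.817],
       [  0.   ,   0.   ,   1.   ]]), 'k1': 0.007368947064410494, 'T': array([[-0.7039, -0.5065,  0.498 ,  1.143 ],
       [ 0.7103, -0.4934,  0.5021,  0.5467],
       [-0.0085,  0.7071,  0.707 ,  0.8321],
       [ 0.    ,  0.    ,  0.    ,  1.    ]])}
side {'camera_matrix': array([[484.3356,   0.    , 319.221 ],
       [  0.    , 484.3356, 239.722 ],
       [  0.    ,   0.    ,   1.    ]]), 'k1': 0.029229012931666503, 'T': array([[-0.8422,  0.2817, -0.4598,  0.2233],
       [-0.5392, -0.4309,  0.7236,  0.6225],
       [ 0.0057,  0.8573,  0.5148,  0.4843],
       [ 0.    ,  0.    ,  0.    ,  1.    ]])}
wrist {'camera_matrix': array([[377.5992,   0.    , 322.7988],
       [  0.    , 377.5992, 235.9092],
       [  0.    ,   0.    ,   1.    ]]), 'k1': -0.004491921111416799, 'hand_eye': array([[-0.0008,  0.9502,  0.3115,  0.0793],
       [ 1.    ,  0.0007,  0.0003,  0.0005],
       [ 0.    ,  0.3115, -0.9502, -0.1423],
       [ 0.    ,  0.    ,  0.    ,  1.    ]])}
```

View pics/scene0.png

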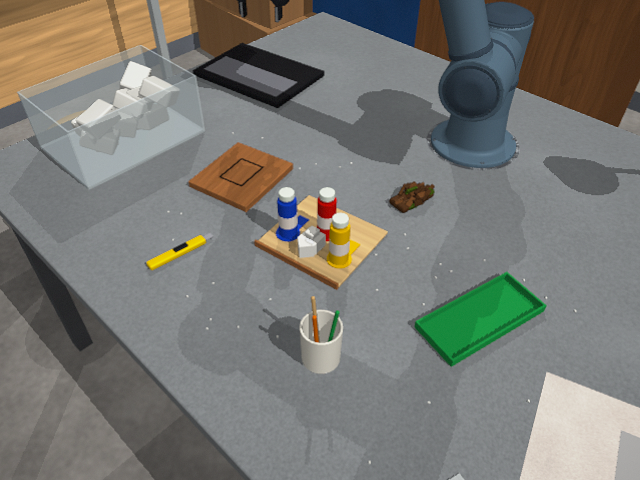

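View pics/side0.png

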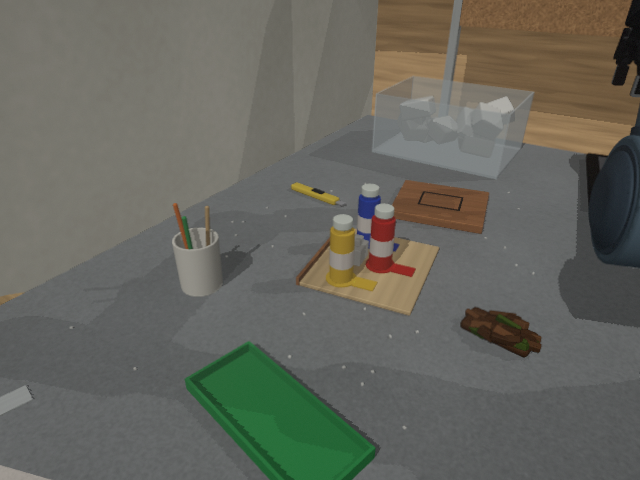

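Scene view: red bottle (cap at 327,193) stands robot-side, blue (288,194) to the right and yellow (341,219) to the left. The boat is around (310,243), the tray at (480,318) to the left, the board at (240,173) to the right, and the cup at (321,340). In the side view the caps are at red (384,210), yellow (343,221) and blue (370,189).

```bash
cat > h.py <<'E'
from workcell import manip
import cv2,numpy as np
from scipy.spatial.transform import Rotation as R
np.set_printoptions(precision=4,suppress=True)
def cam(n,s=None):
    c=manip.calibration(n)
    if n=="wrist":
        W=np.eye(4);W[:3,:3]=R.from_rotvec(s["tcp_rot"]).as_matrix();W[:3,3]=s["position"];T=W@c["hand_eye"]
    else: T=c["T"]
    return c["camera_matrix"],np.array([c["k1"],0,0,0.]),T
def rays(C,px):
    K,d,T=C;u=cv2.undistortPoints(np.float64(px).reshape(-1,1,2),K,d).reshape(-1,2)
    v=np.c_[u[:,0],-u[:,1],-np.ones(len(u))]@T[:3,:3].T
    return T[:3,3],v/np.linalg.norm(v,axis=1,keepdims=True)
def plane(C,px,z):
    o,v=rays(C,px);return o+v*((z-o[2])/v[:,2])[:,None]
def tri(obs): # [(C,px),...] -> point, rms miss
    A=np.zeros((3,3));b=np.zeros(3);L=[]
    for C,px in obs:
        o,v=rays(C,[px]);P=np.eye(3)-np.outer(v[0],v[0]);A+=P;b+=P@o;L.append((P,o))
    x=np.linalg.solve(A,b);return x,np.sqrt(np.mean([np.sum((P@(x-o))**2) for P,o in L]))
def proj(C,X):
    K,d,T=C;M=np.linalg.inv(T);p=np.atleast_2d(X)@M[:3,:3].T+M[:3,3]
    u=p[:,:2]/-p[:,2:]*[1,-1];r2=(u**2).sum(1,keepdims=True);u=u*(1+d[0]*r2)
    return u*[K[0,0],K[1,1]]+[K[0,2],K[1,2]]
def shot(name,n="wrist"):
    s=manip.observe();im=manip.snapshot(n);cv2.imwrite(f"pics/{name}.png",im[:,:,::-1]);return im,s,cam(n,s)
def rows(s,target,yaw=None): # TCP shift in tool axes (mm), and rz to have tool y at world yaw
    M=R.from_rotvec(s["tcp_rot"]).as_matrix();print("shift mm",M.T@(np.array(target)-s["position"])*1e3, "tool-y yaw deg",np.degrees(np.arctan2(M[1,1],M[0,1])))
    if yaw is not None:
        T=np.c_[[-np.sin(yaw+np.pi/2)*0+np.cos(yaw-np.pi/2)*-1,-np.sin(yaw-np.pi/2),0],[np.cos(yaw),np.sin(yaw),0],[0,0,-1]]
        T[:,0]=np.cross(T[:,1],T[:,2]);print("turn",R.from_matrix(M.T@T).as_rotvec())
E
python3 - <<'E'
from h import *
S=cam("scene");D=cam("side")
for n,a,b in (("red",(327,193),(384,210)),("yel",(341,219),(343,221)),("blu",(288,194),(370,189))): print(n,*tri([(S,a),(D,b)]))
print("tray",plane(S,[(506,276),(545,306),(453,361),(415,322)],.018))
print("board",plane(S,[(240,144),(292,171),(245,208),(189,182)],.018))
print("storage",plane(S,[(313,198),(387,233),(335,280),(256,241)],.008))
print("outline",plane(S,[(240,158),(263,170),(241,185),(220,173)],.018))
print("cup",plane(S,[(321,357)],0.0))
rows(manip.observe(),[.5,0,.3],0)
E
```

```text
red [ 0.5129 -0.0327  0.1181] 0.0015028015585051202
yel [0.5498 0.0386 0.1185] 0.0006974186204851809
blu [ 0.5685 -0.0878  0.1189] 8.268806572959766e-05
tray [[0.363  0.3079 0.018 ]
 [0.3787 0.3983 0.018 ]
 [0.5979 0.3451 0.018 ]
 [0.5767 0.2488 0.018 ]]
board [[ 0.4358 -0.4069  0.018 ]
 [ 0.4216 -0.2322  0.018 ]
 [ 0.5874 -0.2111  0.018 ]
 [ 0.6188 -0.3753  0.018 ]]
storage [[ 0.4493 -0.1349  0.008 ]
 [ 0.4215  0.0593  0.008 ]
 [ 0.5971  0.0705  0.008 ]
 [ 0.6334 -0.1233  0.008 ]]
outline [[ 0.4744 -0.3614  0.018 ]
 [ 0.4673 -0.2849  0.018 ]
 [ 0.541  -0.2793  0.018 ]
 [ 0.5465 -0.3499  0.018 ]]
cup [[0.7412 0.1705 0.    ]]
shift mm [ 452.9998 -363.0869  -68.7905] tool-y yaw deg -64.9710370012648
turn [-0.0013 -0.001  -1.134 ]
```

View pics/wrist0.png

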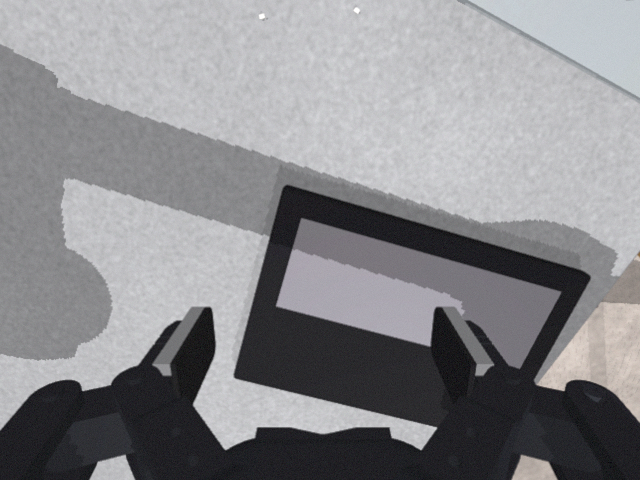

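Wrist view: the black pad and the open fingers. I'll move above the storage board.

```bash
python3 -m jog '[[[1,440,-335,-100,0,0,-2.81],[1,440,-335,-100,0,0,-2.81],[1,440,-335,-100,0,0,-2.81],[1,440,-335,-100,0,0,-2.81],[1,440,-335,-100,0,0,-2.81],[1,440,-335,-100,0,0,-2.81],[1,440,-335,-100,0,0,-2.81],[1,440,-335,-100,0,0,-2.81],[1,440,-335,-100,0,0,-2.81],[1,440,-335,-100,0,0,-2.81],[1,440,-335,-100,0,0,-2.81],[1,440,-335,-100,0,0,-2.81],[1,440,-335,-100,0,0,-2.81],[1,440,-335,-100,0,0,-2.81],[1,440,-335,-100,0,0,-2.81],[1,440,-335,-100,0,0,-2.81],[1,440,-335,-100,0,0,-2.81],[1,440,-335,-100,0,0,-2.81],[1,440,-335,-100,0,0,-2.81],[1,440,-335,-100,0,0,-2.81]]]'
python3 -c "
from h import *
im,s,C=shot('w1');print(s['joint_pos'])"
```

```text
time_s: 2.15
position: [0.5, -0.0313, 0.331]
tcp_rot: [0.165, -3.137, -0.0]
wrist_force: [0.1, 0.2, 0.4]
width: 0.995
gripper_force: 0.0
[-0.1892  0.2196  0.1198  1.4717 -0.0001 -0.2942]
```

View pics/w1.png

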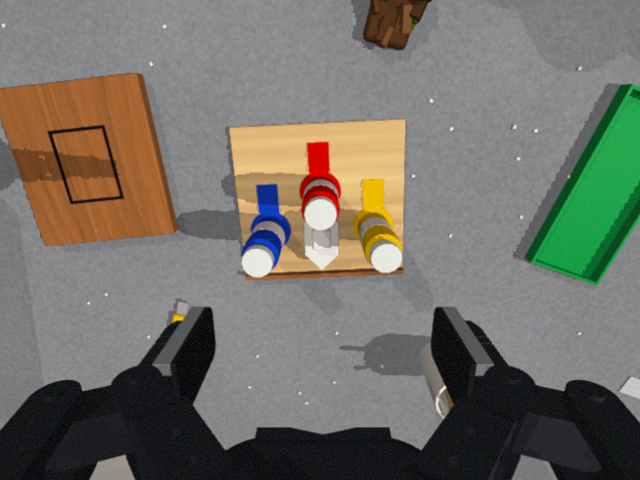

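Wrist view: the caps are at red (320,212), blue (258,261) and yellow (386,257), the boat at (320,243) with its bow down in the picture. The board outline spans (50,128)-(122,202), and the tray is only partly visible at the right edge.

Run:
```python
from h import *
s=manip.observe();im=cv2.imread("pics/w1.png");C=cam("wrist",s)
g=cv2.cvtColor(im,cv2.COLOR_BGR2GRAY);S=cam("scene");D=cam("side")
sc=cv2.imread("pics/scene0.png");sd=cv2.imread("pics/side0.png")
def cap(img,p,w):
    x,y=p;c=img[y-w:y+w,x-w:x+w];hsv=cv2.cvtColor(c,cv2.COLOR_BGR2HSV)
    m=((hsv[...,1]<45)&(hsv[...,2]>205)).astype(np.uint8)
    m=cv2.morphologyEx(m,cv2.MORPH_OPEN,np.ones((5,5)))
    n,l,st,ce=cv2.connectedComponentsWithStats(m);k=1+np.argmax(st[1:,4]);return ce[k]+[x-w,y-w],st[k]
for n,p,a,b in (("red",(320,212),(327,193),(384,210)),("blu",(258,261),(288,194),(370,189)),("yel",(386,257),(341,219),(343,221))):
    c=g[p[1]-24:p[1]+24,p[0]-24:p[0]+24]
    h=cv2.HoughCircles(cv2.GaussianBlur(c,(3,3),0),cv2.HOUGH_GRADIENT_ALT,1,10,param1=150,param2=.6,minRadius=13,maxRadius=24)
    q,st=cap(im,p,24);h=None if h is None else h[0]+[p[0]-24,p[1]-24,0]
    print(n,q,st[2:],h,plane(C,[q],.119), "tri w+scene+side",*tri([(C,q),(S,a),(D,b)]))
print("outline",plane(C,[(50,131),(104,126),(122,198),(70,203)],.018))
print("board",plane(C,[(-2,89),(141,73),(175,233),(45,246)],.018))
print("storage",plane(C,[(230,127),(405,120),(403,269),(245,275)],.008))
print("coaster tab ends",plane(C,[(318,143),(266,185),(372,180)],.010))
```

```text
red [320.1725 214.3877] [ 31  30 748] [[319.     214.      17.6607]] [[ 0.5139 -0.0332  0.119 ]] tri w+scene+side [ 0.5134 -0.0329  0.1182] 0.0013531643414704028
blu [256.6651 262.5205] [ 30  28 657] [[258.     262.      17.9611]] [[ 0.5704 -0.092   0.119 ]] tri w+scene+side [ 0.5692 -0.0901  0.1183] 0.0018621843445774152
yel [386.3379 257.9209] [ 30  27 657] [[387.     257.      17.0307]] [[0.5521 0.0376 0.119 ]] tri w+scene+side [0.5507 0.0381 0.1187] 0.0012886283216612053
outline [[ 0.4727 -0.3545  0.018 ]
 [ 0.4607 -0.2913  0.018 ]
 [ 0.5447 -0.2757  0.018 ]
 [ 0.5576 -0.3402  0.018 ]]
board [[ 0.4321 -0.4078  0.018 ]
 [ 0.3991 -0.2459  0.018 ]
 [ 0.5835 -0.2116  0.018 ]
 [ 0.6182 -0.3781  0.018 ]]
storage [[ 0.4477 -0.148   0.008 ]
 [ 0.4187  0.057   0.008 ]
 [ 0.6069  0.0866  0.008 ]
 [ 0.6371 -0.1229  0.008 ]]
coaster tab ends [[ 0.4553 -0.0424  0.01  ]
 [ 0.5122 -0.1014  0.01  ]
 [ 0.4927  0.0281  0.01  ]]
```

Run:
```python
from h import *
im=cv2.imread("pics/w1.png")
cv2.imwrite("pics/w1c.png",cv2.resize(im[110:290,215:415],None,fx=3.2,fy=3.2,interpolation=cv2.INTER_CUBIC))
```

```text
(no output)
```

View pics/w1c.png

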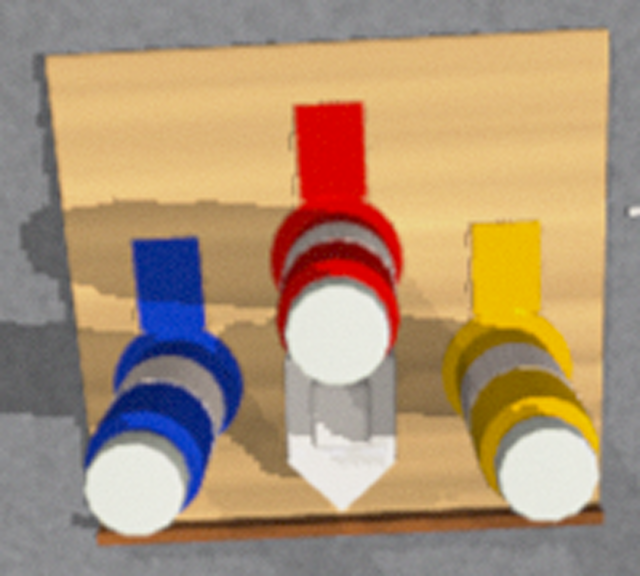

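The crop confirms the bow points away from the robot and that the tabs and yaw match, about 8°. Blue and yellow stand a little behind red. Next I'll pick red, with the fingers closing along y.

```bash
python3 -m jog '[[[0.75,-13,-3,0,0,0,-0.035],[0.75,-13,-3,50,0,0,-0.035],[0.75,-13,-3,100,0,0,-0.035],[0.75,-13,-3,150,0,0,-0.035],[0.75,-13,-3,190,0,0,-0.035],[0.75,-13,-3,220,0,0,-0.035],[0.75,-13,-3,245,0,0,-0.035],[0.75,-13,-3,262,0,0,-0.035],[0.75,-13,-3,272,0,0,-0.035],[0.75,-13,-3,274,0,0,-0.035],[0.75,-13,-3,274,0,0,-0.035]]]' 40
python3 - <<'E'
from h import *
s=manip.observe();print(R.from_rotvec(s["tcp_rot"]).as_matrix())
for n in("scene","side"):
    im=cv2.imread(f"pics/{n}0.png");h=cv2.cvtColor(im,cv2.COLOR_BGR2HSV);m=cv2.inRange(h,(50,120,40),(80,255,255))
    c=max(cv2.findContours(m,0,2)[0],key=cv2.contourArea);p=cv2.approxPolyDP(c,8,True)[:,0]
    P=plane(cam(n),p,.018)[:,:2];print(n,p.tolist(),P.tolist(),cv2.minAreaRect(np.float32(P*1e3)))
E
```

```text
time_s: 3.3
position: [0.5138, -0.0331, 0.0576]
tcp_rot: [-0.219, 3.134, -0.0]
wrist_force: [-0.2, 0.4, 0.7]
width: 0.751
gripper_force: 0.0
[[-0.9903 -0.139   0.0003]
 [-0.139   0.9903 -0.0001]
 [-0.0003 -0.0002 -1.    ]]
scene [[545, 304], [505, 272], [415, 327], [452, 365]] [[0.3743241226503444, 0.396006467567697], [0.35509457176286396, 0.30096774685173056], [0.5856690177152545, 0.25559893048107785], [0.6057218691954935, 0.3484679899270096]] ((480.4780578613281, 325.0631408691406), (96.9646224975586, 236.22940063476562), 78.5615463256836)
side [[185, 379], [270, 479], [351, 479], [374, 456], [249, 342]] [[0.5975567472391327, 0.34611857592144885], [0.4258528363013395, 0.39435814742089015], [0.3562907012629991, 0.3495076364473579], [0.34839337313047414, 0.3134364683980876], [0.5730189686617515, 0.2510014801419438]] ((472.9353332519531, 330.0456848144531), (98.7095718383789, 235.19204711914062), 74.46665954589844)
```

```bash
python3 -m jog '[[[0.2,0,0,0,0,0,0],[0.2,0,0,0,0,0,0],[0.2,0,0,0,0,0,0],[0.2,0,0,0,0,0,0],[0.2,0,0,0,0,0,0],[0.2,0,0,0,0,0,0],[0.2,0,0,0,0,0,0],[0.2,0,0,-10,0,0,0],[0.2,0,0,-30,0,0,0],[0.2,0,0,-60,0,0,0],[0.2,0,0,-90,0,0,0],[0.2,0,0,-120,0,0,0],[0.2,0,0,-140,0,0,0],[0.2,0,0,-140,0,0,0],[0.2,0,0,-140,0,0,0]]]' 40
python3 -c "
from h import *
im,s,C=shot('w2');sc=shot('s2','scene')"
```

```text
time_s: 4.8
position: [0.5134, -0.033, 0.1971]
tcp_rot: [-0.22, 3.134, -0.0]
wrist_force: [-0.5, -0.4, -1.6]
width: 0.456
gripper_force: 40.3
```

View pics/w2.png

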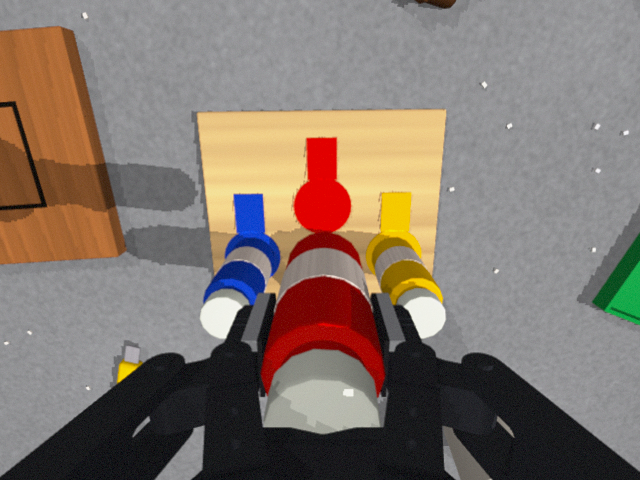

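The red bottle hangs upright in the grip, and its bare coaster disc is at (322,205), with the tab going up. I'll carry it to the far tray slot.

```bash
python3 - <<'E'
from h import *
s=manip.observe();C=cam("wrist",s);im=cv2.imread("pics/w2.png")
h=cv2.cvtColor(im,cv2.COLOR_BGR2HSV);m=(((h[...,0]<6)|(h[...,0]>174))&(h[...,1]>150)&(h[...,2]>60)).astype(np.uint8);m[230:]=0
c=max(cv2.findContours(m,0,1)[0],key=cv2.contourArea)[:,0].astype(float)
P=plane(C,c,.010)[:,:2]
u=np.array([np.cos(np.radians(8)),np.sin(np.radians(8))]);q=P@u
D=P[(q>np.median(q[q>q.max()-.052])-.0)|(q>q.max()-.042)]
A=np.c_[2*D,np.ones(len(D))];x=np.linalg.lstsq(A,(D**2).sum(1),rcond=None)[0];print("disc",x[:2],"r",np.sqrt(x[2]+x[:2]@x[:2]))
T=P[q<q.min()+.030];print("tab rect",cv2.minAreaRect(np.float32(T*1e3)))
E
python3 -m jog '[[[0.2,-9,42,0,0,0,0],[0.2,-18,85,0,0,0,0],[0.2,-27,127,0,0,0,0],[0.2,-36,170,0,0,0,0],[0.2,-45,212,0,0,0,0],[0.2,-54,255,0,0,0,0],[0.2,-63,297,0,0,0,0],[0.2,-70,330,0,0,0,0],[0.2,-72,340,10,0,0,0],[0.2,-72,340,45,0,0,0],[0.2,-72,340,80,0,0,0],[0.2,-72,340,110,0,0,0],[0.2,-72,340,130,0,0,0],[0.2,-72,340,138,0,0,0],[0.2,-72,340,142,0,0,0],[0.2,-72,340,145,0,0,0],[0.2,-72,340,145,0,0,0],[0.2,-72,340,145,0,0,0]]]'
```

```text
disc [ 0.5102 -0.0344] r 0.024650486272179372
tab rect ((467.50140380859375, -40.791805267333984), (29.444271087646484, 25.057790756225586), 7.978869915008545)
time_s: 6.7
position: [0.5382, 0.3141, 0.0534]
tcp_rot: [-0.22, 3.132, 0.001]
wrist_force: [1.0, 0.3, 0.7]
width: 0.46
gripper_force: 40.5
```

Red is standing in the tray. Release it, then go to yellow.

```bash
python3 -m jog '[[[0.6,0,0,0,0,0,0],[0.6,0,0,0,0,0,0],[0.6,0,0,0,0,0,0],[0.6,0,0,0,0,0,0],[0.6,0,0,-10,0,0,0],[0.6,0,0,-40,0,0,0],[0.6,0,0,-90,0,0,0],[0.6,0,0,-130,0,0,0],[0.6,5,-40,-147,0,0,0],[0.6,9,-87,-147,0,0,0],[0.6,13,-135,-147,0,0,0],[0.6,17,-182,-147,0,0,0],[0.6,22,-230,-147,0,0,0],[0.6,25,-265,-147,0,0,0],[0.6,26,-275,-147,0,0,0],[0.6,26,-275,-147,0,0,0],[0.6,26,-275,-147,0,0,0]]]'
python3 - <<'E'
from h import *
im,s,C=shot('w3');h=cv2.cvtColor(im[...,::-1],cv2.COLOR_BGR2HSV)
m=cv2.inRange(h,(0,0,215),(180,40,255));m=cv2.morphologyEx(m,cv2.MORPH_OPEN,np.ones((7,7)))
n,l,st,ce=cv2.connectedComponentsWithStats(m)
for k in range(1,n):
    if st[k,4]>300: print(st[k],ce[k],plane(C,[ce[k]],.121)[0])
M=R.from_rotvec(s["tcp_rot"]).as_matrix();print(s["position"],M)
E
```

```text
time_s: 8.4
position: [0.55, 0.0387, 0.1997]
tcp_rot: [-0.221, 3.133, 0.001]
wrist_force: [0.6, 0.1, 0.3]
width: 0.603
gripper_force: 0.0
[ 298  227   48   45 1729] [321.1966 249.3331] [0.5511 0.0372 0.121 ]
[ 221  230   47   33 1011] [243.8259 244.4857] [ 0.5546 -0.0108  0.121 ]
[ 95 253  42  20 646] [116.356  262.0062] [ 0.5775 -0.0895  0.121 ]
[0.55   0.0387 0.1997] [[-0.9901 -0.1403  0.0004]
 [-0.1403  0.9901  0.0007]
 [-0.0005  0.0006 -1.    ]]
```

View pics/w3.png

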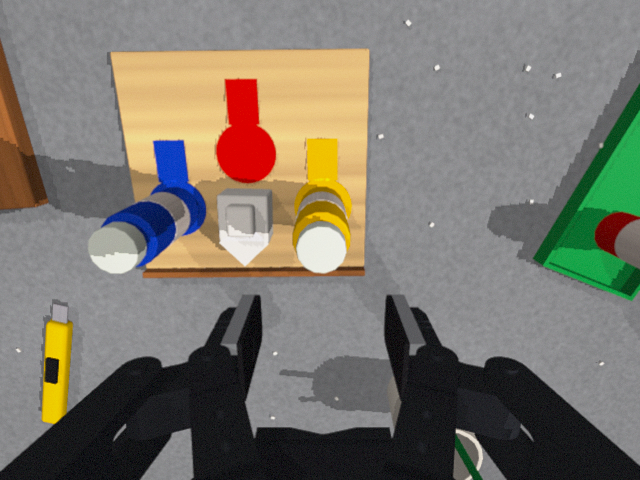

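View: the boat is clear at (245,228), the yellow cap at (321,249), and red stands in the tray at (620,235). Now pick yellow.

```bash
python3 -m jog '[[[0.6,-1,-2,40,0,0,0],[0.6,-1,-2,80,0,0,0],[0.6,-1,-2,110,0,0,0],[0.6,-1,-2,128,0,0,0],[0.6,-1,-2,134,0,0,0],[0.6,-1,-2,134,0,0,0],[0.2,-1,-2,134,0,0,0],[0.2,-1,-2,134,0,0,0],[0.2,-1,-2,134,0,0,0],[0.2,-1,-2,134,0,0,0],[0.2,-1,-2,134,0,0,0],[0.2,-1,-2,134,0,0,0],[0.2,-1,-2,124,0,0,0],[0.2,-1,-2,100,0,0,0],[0.2,-1,-2,65,0,0,0],[0.2,-1,-2,30,0,0,0],[0.2,-1,-2,0,0,0,0],[0.2,-1,-2,0,0,0,0],[0.2,-1,-2,0,0,0,0]]]' 40
python3 - <<'E'
from h import *
im,s,C=shot('w4')
rows(s,[.477,.327,.2])
E
```

```text
time_s: 10.35
position: [0.5515, 0.0358, 0.1998]
tcp_rot: [-0.22, 3.133, -0.001]
wrist_force: [-0.2, -0.3, -1.2]
width: 0.461
gripper_force: 40.4
shift mm [ 33.1378 298.7333  -0.3559] tool-y yaw deg 98.02521801543205
```

```bash
python3 -m jog '[[[0.2,4,40,0,0,0,0],[0.2,9,85,0,0,0,0],[0.2,13,127,0,0,0,0],[0.2,18,170,0,0,0,0],[0.2,22,212,0,0,0,0],[0.2,27,255,0,0,0,0],[0.2,31,285,0,0,0,0],[0.2,32,297,0,0,0,0],[0.2,32,297,40,0,0,0],[0.2,32,297,80,0,0,0],[0.2,32,297,110,0,0,0],[0.2,32,297,127,0,0,0],[0.2,32,297,135,0,0,0],[0.2,32,297,138,0,0,0],[0.2,32,297,138,0,0,0],[0.2,32,297,138,0,0,0]]]'; python3 -c "
from h import *
shot('s4','scene')"
```

```text
time_s: 12.0
position: [0.4786, 0.3255, 0.0617]
tcp_rot: [-0.219, 3.133, 0.0]
wrist_force: [0.6, 0.3, -1.5]
width: 0.453
gripper_force: 40.5
```

View pics/s4.png

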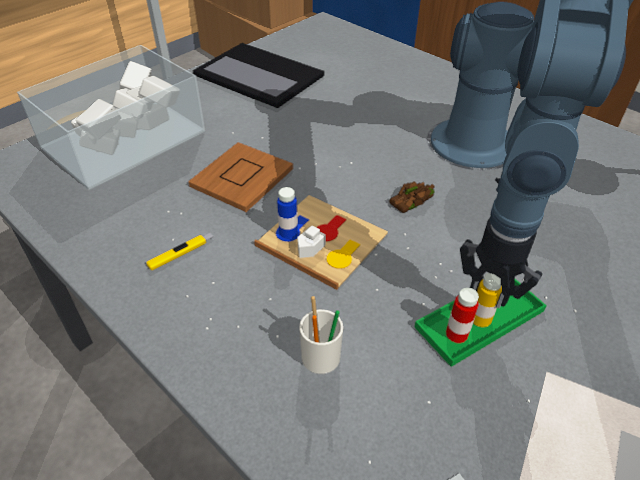

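Red stands upright in the far slot and yellow is held over the middle one. Lower 2 mm, release, then go to blue.

```bash
python3 -m jog '[[[0.2,0,0,2,0,0,0],[0.2,0,0,2,0,0,0],[0.6,0,0,2,0,0,0],[0.6,0,0,2,0,0,0],[0.6,0,0,2,0,0,0],[0.6,0,0,0,0,0,0],[0.6,0,0,-40,0,0,0],[0.6,0,0,-90,0,0,0],[0.6,0,-20,-132,0,0,0],[0.6,-4,-67,-138,0,0,0],[0.6,-8,-115,-138,0,0,0],[0.6,-12,-162,-138,0,0,0],[0.6,-16,-210,-138,0,0,0],[0.6,-19,-257,-138,0,0,0],[0.6,-23,-305,-138,0,0,0],[0.6,-27,-352,-138,0,0,0],[0.6,-30,-395,-138,0,0,0],[0.6,-33,-420,-138,0,0,0],[0.6,-33,-425,-138,0,0,0],[0.6,-33,-425,-138,0,0,0]]]'
python3 - <<'E'
from h import *
im,s,C=shot('w5');h=cv2.cvtColor(im[...,::-1],cv2.COLOR_BGR2HSV)
m=cv2.inRange(h,(0,0,215),(180,40,255));m=cv2.morphologyEx(m,cv2.MORPH_OPEN,np.ones((7,7)))
n,l,st,ce=cv2.connectedComponentsWithStats(m)
for k in range(1,n):
    if st[k,4]>300: p=plane(C,[ce[k]],.121)[0];print(st[k],p);rows(s,[*p[:2],.066])
E
```

```text
time_s: 14.05
position: [0.57, -0.0912, 0.1991]
tcp_rot: [0.218, -3.134, -0.001]
wrist_force: [0.1, 0.3, 0.6]
width: 0.598
gripper_force: 0.0
[ 376  195   52   67 2032] [ 0.5505 -0.0441  0.121 ]
shift mm [ 12.7474  49.2296 133.1515] tool-y yaw deg 97.94517111422375
[ 300  226   48   45 1736] [ 0.5698 -0.0916  0.121 ]
shift mm [  0.2546  -0.4626 133.1255] tool-y yaw deg 97.94517111422375
```

```bash
python3 -m jog '[[[0.6,0,0,40,0,0,0],[0.6,0,0,80,0,0,0],[0.6,0,0,110,0,0,0],[0.6,0,0,127,0,0,0],[0.6,0,0,133,0,0,0],[0.6,0,0,133,0,0,0],[0.2,0,0,133,0,0,0],[0.2,0,0,133,0,0,0],[0.2,0,0,133,0,0,0],[0.2,0,0,133,0,0,0],[0.2,0,0,133,0,0,0],[0.2,0,0,133,0,0,0],[0.2,0,0,123,0,0,0],[0.2,0,0,100,0,0,0],[0.2,0,0,65,0,0,0],[0.2,0,0,30,0,0,0],[0.2,0,0,0,0,0,0],[0.2,0,0,0,0,0,0],[0.2,0,0,0,0,0,0]]]' 40
python3 -c "
from h import *
im,s,C=shot('w6');rows(s,[.4165,.3405,.0615])"
```

```text
time_s: 16.0
position: [0.5704, -0.0909, 0.1999]
tcp_rot: [-0.22, 3.133, -0.001]
wrist_force: [-0.5, -0.3, -1.4]
width: 0.46
gripper_force: 40.4
shift mm [ 92.3727 448.775  137.9114] tool-y yaw deg 98.02194800701727
```

```bash
python3 -m jog '[[[0.2,8,40,0,0,0,0],[0.2,17,85,0,0,0,0],[0.2,26,130,0,0,0,0],[0.2,35,175,0,0,0,0],[0.2,44,220,0,0,0,0],[0.2,53,265,0,0,0,0],[0.2,62,310,0,0,0,0],[0.2,72,355,0,0,0,0],[0.2,81,400,0,0,0,0],[0.2,89,435,0,0,0,0],[0.2,92,449,0,0,0,0],[0.2,92,449,40,0,0,0],[0.2,92,449,80,0,0,0],[0.2,92,449,110,0,0,0],[0.2,92,449,128,0,0,0],[0.2,92,449,136,0,0,0],[0.2,92,449,139,0,0,0],[0.2,92,449,139,0,0,0]]]'
```

```text
time_s: 17.85
position: [0.4148, 0.3383, 0.0612]
tcp_rot: [0.218, -3.131, 0.007]
wrist_force: [-6.4, -6.6, 14.8]
width: 0.455
gripper_force: 42.9
```

Contact force is higher than expected, so I'll look before releasing.

```bash
python3 -c "
from h import *
s=manip.observe();print(s['wrist_force'],s['ft_torque'],s['joint_pos'])
shot('d7','side');im,s,C=shot('s7','scene');a=cv2.imread('pics/s7.png')[230:390,400:580];b=cv2.imread('pics/d7.png')[300:480,170:400]
a=cv2.resize(a,(540,480),interpolation=3)
b=cv2.resize(b,(613,480),interpolation=3);c=np.hstack([a,b]);cv2.imwrite('pics/c7.png',cv2.resize(c,(800,333)))"
```

```text
[-6.3699 -6.6263 14.8491] [-1.6591  1.3878 -0.0374] [ 0.5673  0.4162 -0.324   0.835  -0.0029  0.4283]
```

View pics/c7.png

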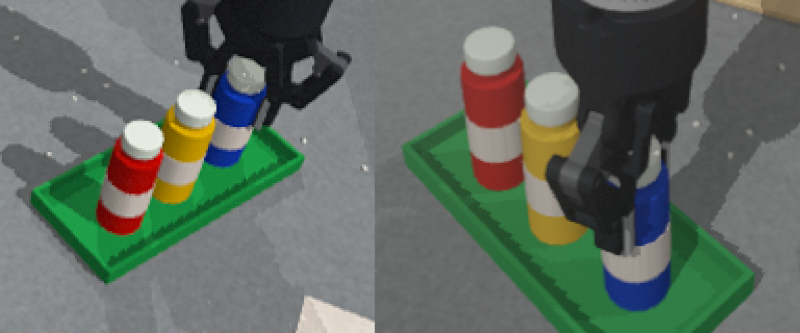

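All three are in the tray and upright; the bottle is only pressed a bit on the floor. Ease up 2 mm, then release.

```bash
python3 -m jog '[[[0.2,0,0,-1,0,0,0],[0.2,0,0,-2,0,0,0],[0.2,0,0,-2,0,0,0]]]'
```

```text
time_s: 18.25
position: [0.4166, 0.341, 0.0622]
tcp_rot: [-0.219, 3.134, 0.0]
wrist_force: [-0.5, -0.1, -1.1]
width: 0.455
gripper_force: 41.1
```

```bash
python3 -m jog '[[[0.2,0,0,1,0,0,0],[0.2,0,0,1,0,0,0],[0.6,0,0,1,0,0,0],[0.6,0,0,1,0,0,0],[0.6,0,0,1,0,0,0],[0.6,0,0,-2,0,0,0],[0.8,0,0,-40,0,0,0],[0.8,0,0,-90,0,0,0],[0.8,-5,-20,-132,0,0,0],[0.8,-16,-67,-138,0,0,0],[0.8,-27,-115,-138,0,0,0],[0.8,-38,-162,-138,0,0,0],[0.8,-49,-210,-138,0,0,0],[0.8,-60,-257,-138,0,0,0],[0.8,-71,-305,-138,0,0,0],[0.8,-82,-352,-138,0,0,0],[0.8,-90,-380,-138,0,0,0],[0.8,-90,-387,-138,0,0,0],[0.8,-90,-387,-138,0,0,0],[0.8,-90,-387,-138,0,0,0]]]'
python3 -c "
from h import *
im,s,C=shot('w8');shot('d8','side');shot('s8','scene')"
```

```text
time_s: 20.25
position: [0.5588, -0.0284, 0.2003]
tcp_rot: [0.221, -3.133, -0.001]
wrist_force: [-0.6, -0.6, 0.0]
width: 0.8
gripper_force: 0.0
```

View pics/w8.png

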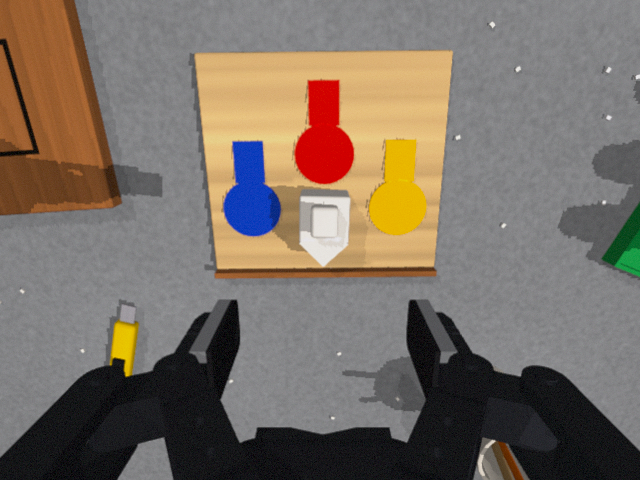

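View: three bare coasters at blue (252,209), red (324,154) and yellow (398,206). The boat is at (324,225), stern corners near (301,192) and (349,192), bow tip (323,265).

```bash
cat > m.py <<'E'
from h import *
HUE={"red":lambda h:((h[...,0]<6)|(h[...,0]>174)),"yel":lambda h:(abs(h[...,0].astype(int)-25)<5),"blu":lambda h:(abs(h[...,0].astype(int)-115)<12)}
K=cv2.getStructuringElement(2,(43,43))
def disc(im,n,lo=170,ymax=240):
    h=cv2.cvtColor(im,cv2.COLOR_BGR2HSV);m=(HUE[n](h)&(h[...,1]>lo)&(h[...,2]>50)).astype(np.uint8);m[ymax:]=0
    m=cv2.morphologyEx(m,cv2.MORPH_CLOSE,np.ones((3,3)));o=cv2.morphologyEx(m,cv2.MORPH_OPEN,K)
    cs=cv2.findContours(o,0,1)[0]
    if not cs: return None
    return cv2.fitEllipse(max(cs,key=cv2.contourArea))
def boat(im,x0,x1,y0=180,y1=272):
    h=cv2.cvtColor(im,cv2.COLOR_BGR2HSV);m=((h[...,1]<50)&(h[...,2]>120)).astype(np.uint8);k=np.zeros_like(m);k[y0:y1,x0:x1]=1
    m=cv2.morphologyEx(m*k,cv2.MORPH_OPEN,np.ones((5,5)));c=max(cv2.findContours(m,0,2)[0],key=cv2.contourArea);return c
E
python3 - <<'E'
from m import *
P={"w3":([.55,.0387,.1997],[-.221,3.133,.001]),"w8":([.5588,-.0284,.2003],[.221,-3.133,-.001])}
o={}
for w,(p,r) in P.items():
    C=cam("wrist",dict(position=np.array(p),tcp_rot=np.array(r)));im=cv2.imread(f"pics/{w}.png")
    for n in HUE:
        e=disc(im,n)
        if e and w=="w8" or n=="red": print(w,n,np.array(e[0]),np.array(e[1]),plane(C,[e[0]],.010)[0]);o[w,n]=(C,e[0])
    c=boat(im,*((210,280) if w=="w3" else (290,360)));a=cv2.approxPolyDP(c,4,True)[:,0];print(w,"boat",a.tolist(),cv2.contourArea(c));print(plane(C,a,.040)[:,:2])
    o[w,"tip"]=(C,a[np.argmax(a[:,1])].astype(float))
print("red h",tri([o["w3","red"],o["w8","red"]]));print("tip",tri([o["w3","tip"],o["w8","tip"]]))
im=cv2.imread("pics/w8.png");cv2.imwrite("pics/c8.png",cv2.resize(im[180:280,280:370],None,fx=6,fy=6,interpolation=3))
E
```

```text
w3 red [245.7069 152.3205] [56.6236 60.7656] [ 0.5125 -0.0344  0.01  ]
w3 boat [[226, 189], [217, 196], [220, 243], [247, 263], [270, 237], [266, 190]] 3149.5
[[ 0.54   -0.0424]
 [ 0.5468 -0.0493]
 [ 0.587  -0.0446]
 [ 0.602  -0.0206]
 [ 0.5758 -0.0032]
 [ 0.5363 -0.0103]]
w8 red [323.9229 153.2686] [57.5947 59.0949] [ 0.5124 -0.0346  0.01  ]
w8 yel [397.2093 206.0732] [54.7981 57.5187] [0.5496 0.0376 0.01  ]
w8 blu [251.8322 207.8848] [52.5703 55.4066] [ 0.5696 -0.0923  0.01  ]
w8 boat [[301, 192], [299, 243], [325, 264], [347, 244], [349, 197], [341, 192], [328, 195], [326, 190], [320, 195]] 3014.5
[[ 0.5426 -0.0492]
 [ 0.5864 -0.0455]
 [ 0.6023 -0.021 ]
 [ 0.5816 -0.0051]
 [ 0.5413 -0.0099]
 [ 0.5381 -0.017 ]
 [ 0.542  -0.0271]
 [ 0.5382 -0.0293]
 [ 0.5429 -0.0336]]
red h (array([ 0.5125, -0.0345,  0.0091]), np.float64(3.5292327114521126e-05))
tip (array([ 0.603 , -0.0209,  0.0381]), np.float64(0.00011484627774910248))
```

View pics/c8.png

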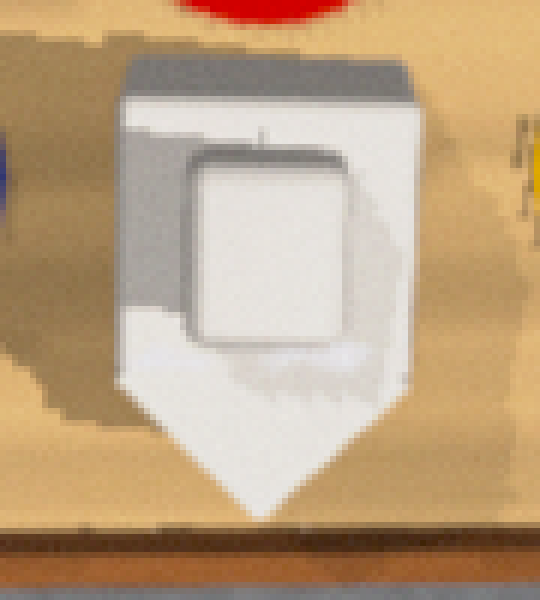

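The crop shows the deck corners clearly. In image pixels: stern (300,196.3) and (350.3,197.3), shoulders (299.2,243.3) and (348.3,244.7), tip (323.5,266.7). The shaded stern face lies above them.

Run:
```python
from m import *
C=cam("wrist",manip.observe());s=manip.observe()
P=plane(C,[(300,196.3),(350.3,197.3),(299.2,243.3),(348.3,244.7),(323.5,266.7)],.040)[:,:2];print(P)
M=np.array([[-31,21],[-31,-21],[10,21],[10,-21],[31,0.]])*[[1,-1]]/1e3 # image-left is -y side
A,_=cv2.estimateAffinePartial2D(M.astype(np.float32),P.astype(np.float32),method=cv2.LMEDS)
# rigid
m=M.mean(0);p=P.mean(0);U,S,V=np.linalg.svd((M-m).T@(P-p));r=V.T@U.T;t=p-r@m
print("boat",t,np.degrees(np.arctan2(r[1,0],r[0,0])),"res mm",(M@r.T+t-P)*1e3)
g=t+r@np.array([-.008,0]);print("grasp",g);rows(s,[*g,.012],np.arctan2(r[1,0],r[0,0])+np.pi/2)
# board outline from scene view & w1
o=plane(cam("wrist",dict(position=np.array([.5,-.0313,.331]),tcp_rot=np.array([.165,-3.137,0]))),[(50,131),(104,126),(122,198),(70,203)],.018);print(o.mean(0))
```

```text
[[ 0.5466 -0.0493]
 [ 0.5417 -0.0085]
 [ 0.587  -0.045 ]
 [ 0.5824 -0.0035]
 [ 0.6054 -0.0215]]
boat [ 0.5748 -0.0253] 6.733114384974272 res mm [[-0.1569 -0.5154]
 [-0.1159  0.4464]
 [ 0.1737 -0.0078]
 [-0.1179  0.2317]
 [ 0.217  -0.1549]]
grasp [ 0.5668 -0.0262]
shift mm [ -8.0744   0.615  188.4462] tool-y yaw deg 98.15335474444217
turn [ 0.0003 -0.0001  0.0248]
[ 0.5096 -0.3154  0.018 ]
```

The boat fit is good to half a millimetre: (0.5748, -0.0253), yaw 6.7°. Now grasp it.

```bash
python3 -m jog '[[[0.8,-8,1,40,0,0,0.025],[0.8,-8,1,85,0,0,0.025],[0.8,-8,1,125,0,0,0.025],[0.8,-8,1,155,0,0,0.025],[0.75,-8,1,173,0,0,0.025],[0.75,-8,1,183,0,0,0.025],[0.75,-8,1,188,0,0,0.025],[0.75,-8,1,189,0,0,0.025],[0.75,-8,1,189,0,0,0.025]]]' 25
python3 -m jog '[[[0.2,0,0,0,0,0,0],[0.2,0,0,0,0,0,0],[0.2,0,0,0,0,0,0],[0.2,0,0,0,0,0,0],[0.2,0,0,0,0,0,0],[0.2,0,0,0,0,0,0],[0.2,0,0,0,0,0,0]]]' 25
python3 -c "
from h import *
rows(manip.observe(),[.53,-.315,.2])"
```

```text
time_s: 21.3
position: [0.5682, -0.0274, 0.0124]
tcp_rot: [-0.181, 3.134, -0.001]
wrist_force: [0.0, 0.9, 0.3]
width: 0.749
gripper_force: 0.0
time_s: 22.0
position: [0.5683, -0.0276, 0.0124]
tcp_rot: [-0.181, 3.134, -0.001]
wrist_force: [0.2, 0.4, 6.7]
width: 0.488
gripper_force: 26.8
shift mm [  70.6843 -281.2056 -187.5458] tool-y yaw deg 96.59971613673457
```

```bash
python3 -m jog '[[[0.2,0,0,-10,0,0,0],[0.2,0,0,-35,0,0,0],[0.2,0,0,-75,0,0,0],[0.2,0,0,-120,0,0,0],[0.2,0,0,-160,0,0,0],[0.2,5,-20,-187,0,0,0],[0.2,15,-60,-187,0,0,-0.06],[0.2,26,-105,-187,0,0,-0.06],[0.2,37,-150,-187,0,0,-0.06],[0.2,48,-195,-187,0,0,-0.06],[0.2,60,-240,-187,0,0,-0.06],[0.2,68,-270,-187,0,0,-0.06],[0.2,71,-281,-187,0,0,-0.06],[0.2,71,-281,-187,0,0,-0.06],[0.2,71,-281,-187,0,0,-0.06],[0.2,71,-281,-187,0,0,-0.06]]]' 25
python3 -c "
from h import *
im,s,C=shot('w9');print(s['position'],s['tcp_rot'])"
```

```text
time_s: 23.6
position: [0.5293, -0.313, 0.1984]
tcp_rot: [0.278, -3.129, -0.001]
wrist_force: [-1.3, -0.5, -1.0]
width: 0.485
gripper_force: 26.1
[ 0.5293 -0.313   0.1984] [ 0.2779 -3.1292 -0.001 ]
```

View pics/w9.png

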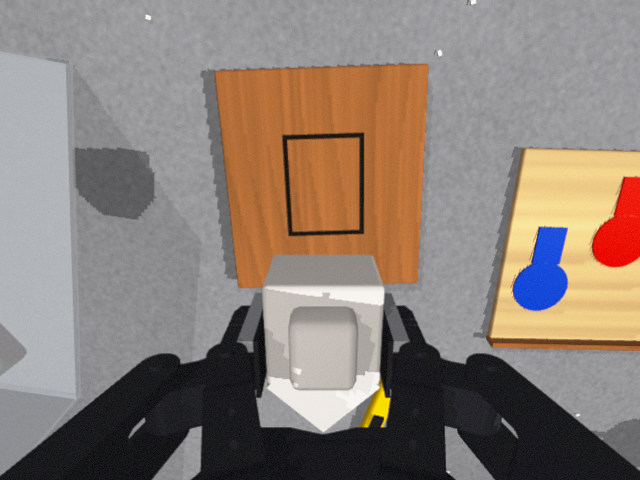

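View: the outline is fully visible, corners about (283,135), (364,132), (364,233), (288,236). The boat is held level, deck stern edge (265,287)-(384,290), tip (322,432).

Run:
```python
from m import *
s=manip.observe();C=cam("wrist",s);im=cv2.imread("pics/w9.png")
h=cv2.cvtColor(im,cv2.COLOR_BGR2HSV);k=np.zeros(im.shape[:2],np.uint8);k[120:248,268:378]=1
m=((h[...,2]<60)*k).astype(np.uint8);c=max(cv2.findContours(m,0,1)[0],key=cv2.contourArea)[:,0]
P=plane(C,c,.018)[:,:2];r=cv2.minAreaRect(np.float32(P*1e3));print(r,cv2.boundingRect(c))
b=cv2.boxPoints(r);d=b-np.roll(b,1,0);d=d[np.argmax((d**2).sum(1))];d=d*np.sign(d[0]);yaw=np.arctan2(d[1],d[0]);cen=np.array(r[0])/1e3
print("outline yaw",np.degrees(yaw),"tool fwd yaw",)
B=plane(C,[(265,287),(384,290),(322,432)],.226)[:,:2];M=R.from_rotvec(s["tcp_rot"]).as_matrix()
f=-M[:2,0];l=M[:2,1];rel=B-s["position"][:2];print("boat rel fwd/left mm",np.c_[rel@f,rel@l]*1e3,"stern dir deg",np.degrees(np.arctan2(*((B[1]-B[0])[::-1]))))
off=np.array([.0067,0]);u=np.array([np.cos(yaw),np.sin(yaw)]);rows(s,[*(cen-u*.0067),.0225],yaw+np.pi/2)
S=cam("scene");hs=cv2.imread("pics/s8.png")
print("scene outline",plane(S,[(240,158),(263,170),(241,185),(220,173)],.018).mean(0),cen)
```

```text
((509.56988525390625, -315.8243408203125), (86.78727722167969, 66.69393157958984), 11.921609878540039) (283, 133, 81, 102)
outline yaw 11.921608 tool fwd yaw
boat rel fwd/left mm [[-24.7851 -20.0396]
 [-23.6376  19.8297]
 [ 36.8278  -1.0592]] stern dir deg 98.51334131977967
shift mm [ 26.637    0.4133 175.9694] tool-y yaw deg 100.16199427367576
turn [ 0.0004 -0.     -0.0307]
scene outline [ 0.5073 -0.3189  0.018 ] [ 0.5096 -0.3158]
```

```bash
python3 -m jog '[[[0.2,13,0,0,0,0,-0.03],[0.2,26,0,30,0,0,-0.03],[0.2,26,0,70,0,0,-0.03],[0.2,26,0,110,0,0,-0.03],[0.2,26,0,140,0,0,-0.03],[0.2,26,0,160,0,0,-0.03],[0.2,26,0,170,0,0,-0.03],[0.2,26,0,174,0,0,-0.03],[0.2,26,0,175,0,0,-0.03],[0.2,26,0,175,0,0,-0.03]]]' 25
```

```text
time_s: 24.65
position: [0.5044, -0.3197, 0.0246]
tcp_rot: [-0.322, 3.123, -0.003]
wrist_force: [-0.5, -0.2, -0.6]
width: 0.485
gripper_force: 26.1
```

```bash
python3 -m jog '[[[0.2,1,2,1,0,0,0],[0.2,1,2,2,0,0,0],[0.2,1,2,2,0,0,0],[0.2,1,2,2,0,0,0]]]' 25; python3 -c "
from h import *
rows(manip.observe(),[.50305,-.3172,.0225],np.radians(101.5))"
```

```text
time_s: 25.05
position: [0.5025, -0.3178, 0.0225]
tcp_rot: [-0.322, 3.124, -0.001]
wrist_force: [-0.1, 1.4, 6.4]
width: 0.487
gripper_force: 26.7
shift mm [-0.6531  0.4517 -0.0451] tool-y yaw deg 101.75870019289042
turn [-0.001   0.0012  0.0045]
```

Seated. Release, lift and check.

```bash
python3 -m jog '[[[0.2,0,0,-1,0,0,0],[0.6,0,0,-1,0,0,0],[0.7,0,0,-1,0,0,0],[0.7,0,0,-1,0,0,0],[0.7,0,0,-1,0,0,0],[0.7,0,0,-10,0,0,0],[0.7,0,0,-40,0,0,0],[0.7,0,0,-85,0,0,0],[0.7,0,0,-135,0,0,0],[0.7,-20,0,-178,0,0,0],[0.7,-40,0,-178,0,0,0],[0.7,-40,0,-178,0,0,0],[0.7,-40,0,-178,0,0,0]]]'; python3 -c "
from h import *
im,s,C=shot('w10');print(s['position'],s['tcp_rot']);a=cv2.imread('pics/w10.png');cv2.imwrite('pics/c10.png',cv2.resize(a[100:260,220:420],None,fx=3.6,fy=3.6,interpolation=3))"
```

```text
time_s: 26.35
position: [0.5407, -0.3091, 0.199]
tcp_rot: [0.322, -3.124, -0.0]
wrist_force: [-0.4, 0.3, 0.0]
width: 0.7
gripper_force: 0.0
[ 0.5407 -0.3091  0.199 ] [ 0.3225 -3.1239 -0.0004]
```

View pics/c10.png

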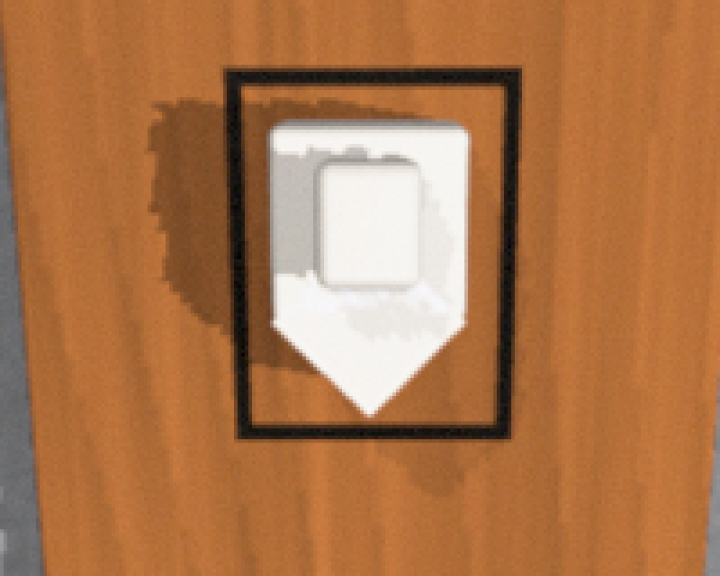

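The boat is upright inside the outline and parallel to it. I'll quantify that and measure the tray bottles' places.

Run:
```python
from m import *
s=manip.observe();C=cam("wrist",s)
f=lambda L:np.array(L)/3.6+[220,100]
P=plane(C,f([(271,124),(469,124),(272,322),(466,322),(370,416)]),.050)[:,:2]
M=np.array([[-31,-21],[-31,21],[10,-21],[10,21],[31,0.]])/1e3
m=M.mean(0);p=P.mean(0);U,S,V=np.linalg.svd((M-m).T@(P-p));r=V.T@U.T;t=p-r@m
O=plane(C,f([(225,69),(521,69),(510,438),(238,438)]),.018)[:,:2];c=O.mean(0);d=(O[2]+O[3]-O[0]-O[1])
y=np.arctan2(d[1],d[0]);e=t-c
print("boat",t,np.degrees(np.arctan2(r[1,0],r[0,0])),"outline",c,np.degrees(y),"err along/left mm",(e@[np.cos(y),np.sin(y)])*1e3,(e@[-np.sin(y),np.cos(y)])*1e3)
rows(s,[.4166,.3410,.2],np.radians(98))
```

```text
boat [ 0.5071 -0.3163] 11.644317169444218 outline [ 0.5087 -0.315 ] 11.912458588655644 err along/left mm -1.8171817653292865 -0.9644933322079648
shift mm [-11.5875 661.4411  -0.6603] tool-y yaw deg 101.75654886014414
turn [ 0.0014 -0.0021  0.0656]
```

```bash
python3 -m jog '[[[0.7,-1,40,0,0,0,0],[0.7,-2,88,0,0,0,0.065],[0.7,-2,136,0,0,0,0.065],[0.7,-3,184,0,0,0,0.065],[0.7,-4,232,0,0,0,0.065],[0.7,-5,280,0,0,0,0.065],[0.7,-6,328,0,0,0,0.065],[0.7,-7,376,0,0,0,0.065],[0.65,-7,424,0,0,0,0.065],[0.65,-8,472,0,0,0,0.065],[0.65,-9,520,0,0,0,0.065],[0.65,-10,568,0,0,0,0.065],[0.65,-11,616,0,0,0,0.065],[0.65,-12,650,0,0,0,0.065],[0.65,-12,661,0,0,0,0.065],[0.65,-12,661,0,0,0,0.065],[0.65,-12,661,0,0,0,0.065]]]'
python3 - <<'E'
from h import *
im,s,C=shot('w11');h=cv2.cvtColor(im[...,::-1],cv2.COLOR_BGR2HSV)
m=cv2.inRange(h,(0,0,215),(180,40,255));m=cv2.morphologyEx(m,cv2.MORPH_OPEN,np.ones((7,7)))
n,l,st,ce=cv2.connectedComponentsWithStats(m)
for k in range(1,n):
    if st[k,4]>300: p=plane(C,[ce[k]],.115)[0];print(st[k],p);rows(s,[*p[:2],.062])
rows(s,[.4166,.3410,.062],np.radians(98))
E
```

```text
time_s: 28.1
position: [0.4179, 0.3386, 0.1986]
tcp_rot: [0.218, -3.133, 0.003]
wrist_force: [-0.7, 0.3, 0.5]
width: 0.648
gripper_force: 0.0
[ 304  218   47   46 1719] [0.4142 0.3398 0.115 ]
shift mm [  3.2998   1.9852 136.62  ] tool-y yaw deg 97.97379510241102
[  441   267   199   167 17060] [0.4584 0.5044 0.115 ]
shift mm [-63.2507 158.862  136.2466] tool-y yaw deg 97.97379510241102
[ 272  307   44   38 1351] [0.4781 0.326  0.115 ]
shift mm [-58.0357 -20.5493 136.569 ] tool-y yaw deg 97.97379510241102
[ 248  377   41   34 1119] [0.5369 0.3138 0.115 ]
shift mm [-114.5968  -40.8264  136.5212] tool-y yaw deg 97.97379510241102
[460 432  26  21 456] [0.5609 0.4726 0.115 ]
shift mm [-160.3865  113.1569  136.1835] tool-y yaw deg 97.97379510241102
shift mm [  0.7738   2.8252 136.6148] tool-y yaw deg 97.97379510241102
turn [-0.0018 -0.0015 -0.0005]
```

```bash
python3 -m jog '[[[0.65,2.5,2,40,0,0,0],[0.65,2.5,2,80,0,0,0],[0.65,2.5,2,110,0,0,0],[0.65,2.5,2,128,0,0,0],[0.65,2.5,2,136,0,0,0],[0.65,2.5,2,136,0,0,0],[0.2,2.5,2,136,0,0,0],[0.2,2.5,2,136,0,0,0],[0.2,2.5,2,136,0,0,0],[0.2,2.5,2,136,0,0,0],[0.2,2.5,2,136,0,0,0],[0.2,2.5,2,136,0,0,0],[0.2,2.5,2,136,0,0,0]]]' 40
python3 -m jog '[[[0.2,0,0,-10,0,0,0],[0.2,0,0,-35,0,0,0],[0.2,0,0,-75,0,0,0],[0.2,0,0,-115,0,0,0],[0.2,0,0,-136,0,0,0],[0.2,0,0,-136,0,0,0],[0.2,0,0,-136,0,0,0]]]'
python3 -c "
from h import *
rows(manip.observe(),[.5698,-.0916,.067],np.radians(98))"
```

```text
time_s: 29.45
position: [0.4166, 0.3423, 0.0646]
tcp_rot: [-0.22, 3.131, 0.001]
wrist_force: [0.3, -1.5, 6.3]
width: 0.454
gripper_force: 40.7
time_s: 30.15
position: [0.4154, 0.342, 0.1993]
tcp_rot: [-0.22, 3.134, 0.0]
wrist_force: [-0.3, -0.3, -1.0]
width: 0.454
gripper_force: 40.4
shift mm [ -92.1825 -450.9865  132.1601] tool-y yaw deg 98.0459678836763
turn [0.0003 0.0003 0.0008]
```

```bash
python3 -m jog '[[[0.2,-8,-40,0,0,0,0],[0.2,-17,-85,0,0,0,0],[0.2,-27,-130,0,0,0,0],[0.2,-36,-175,0,0,0,0],[0.2,-45,-220,0,0,0,0],[0.2,-54,-265,0,0,0,0],[0.2,-63,-310,0,0,0,0],[0.2,-72,-355,0,0,0,0],[0.2,-82,-400,0,0,0,0],[0.2,-90,-438,0,0,0,0],[0.2,-92,-451,0,0,0,0],[0.2,-92,-451,0,0,0,0],[0.2,-92,-451,40,0,0,0],[0.2,-92,-451,80,0,0,0],[0.2,-92,-451,108,0,0,0],[0.2,-92,-451,122,0,0,0],[0.2,-92,-451,126,0,0,0],[0.2,-92,-451,126,0,0,0]]]'
python3 -c "
from h import *
rows(manip.observe(),[.5698,-.0916,.067],np.radians(98))"
```

```text
time_s: 31.95
position: [0.5682, -0.09, 0.0726]
tcp_rot: [0.223, -3.131, -0.002]
wrist_force: [0.1, 0.3, -0.9]
width: 0.453
gripper_force: 40.6
shift mm [-1.3992 -1.8252  5.6138] tool-y yaw deg 98.13695321202752
turn [ 0.0015 -0.0024  0.0024]
```

```bash
python3 -m jog '[[[0.2,-1,-2,1,0,0,0],[0.2,-1,-2,2,0,0,0],[0.2,-1,-2,3,0,0,0],[0.2,-1,-2,3,0,0,0],[0.2,-1,-2,3,0,0,0]]]'
```

```text
time_s: 32.45
position: [0.5712, -0.0938, 0.0707]
tcp_rot: [-0.22, 3.133, -0.0]
wrist_force: [0.6, 0.1, 0.6]
width: 0.452
gripper_force: 40.7
```

```bash
python3 -m jog '[[[0.65,0,0,0,0,0,0],[0.65,0,0,0,0,0,0],[0.65,0,0,0,0,0,0],[0.65,0,0,0,0,0,0],[0.65,0,0,-10,0,0,0],[0.65,0,0,-45,0,0,0],[0.65,0,0,-90,0,0,0],[0.65,0,0,-130,0,0,0],[0.65,0,0,-130,0,0,0]]]'
python3 - <<'E'
from m import *
im,s,C=shot('w12');h=cv2.cvtColor(im[...,::-1],cv2.COLOR_BGR2HSV)
m=cv2.inRange(h,(0,0,215),(180,40,255));m=cv2.morphologyEx(m,cv2.MORPH_OPEN,np.ones((7,7)))
n,l,st,ce=cv2.connectedComponentsWithStats(m)
for k in range(1,n):
    if st[k,4]>300: print(st[k],plane(C,[ce[k]],.121)[0])
for c in("red","yel"):
    e=disc(im[...,::-1].copy(),c,ymax=300);print(c,e and plane(C,[e[0]],.010)[0])
print(s["position"]);rows(s,[.4785,.3260,.2],np.radians(98))
cv2.imwrite('pics/c12.png',cv2.resize(im[100:300,230:430,::-1],(600,600),interpolation=3))
E
```

```text
time_s: 33.35
position: [0.5748, -0.0947, 0.2078]
tcp_rot: [-0.219, 3.122, -0.007]
wrist_force: [0.4, 1.1, 0.4]
width: 0.648
gripper_force: 0.0
[  18   41   53   86 2197] [ 0.5056 -0.2624  0.121 ]
[  7  49  35  36 994] [ 0.4954 -0.2754  0.121 ]
[ 302  212   46   44 1664] [ 0.5689 -0.0957  0.121 ]
red [ 0.5125 -0.0347  0.01  ]
yel [0.5497 0.0375 0.01  ]
[ 0.5748 -0.0947  0.2078]
shift mm [ 36.5573 430.0756   5.2373] tool-y yaw deg 98.03779144747655
turn [-0.005   0.0114  0.0007]
```

View pics/c12.png

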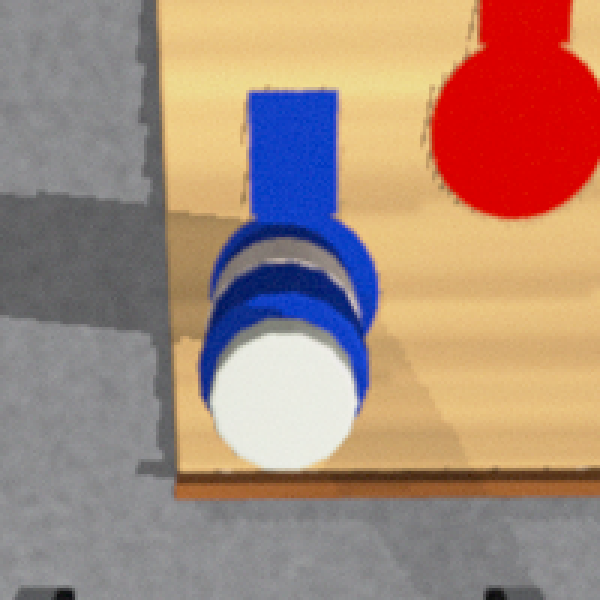

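The image shows blue about 4 mm right of its coaster centre. I'll regrip it and nudge it left.

```bash
python3 -m jog '[[[0.65,0,0,40,0,0,0],[0.65,0,0,85,0,0,0],[0.65,0,0,115,0,0,0],[0.65,0,0,127,0,0,0],[0.65,0,0,130,0,0,0],[0.65,0,0,130,0,0,0],[0.2,0,0,130,0,0,0],[0.2,0,0,130,0,0,0],[0.2,0,0,130,0,0,0],[0.2,0,0,130,0,0,0],[0.2,0,0,130,0,0,0],[0.2,0,0,127,0,0,0],[0.2,0,0,126,0,0,0],[0.2,0,2,126,0,0,0],[0.2,0,3.7,126,0,0,0],[0.2,0,3.7,126,0,0,0],[0.2,0,3.7,128,0,0,0],[0.2,0,3.7,129.5,0,0,0],[0.2,0,3.7,129.5,0,0,0],[0.2,0,3.7,129.5,0,0,0]]]' 40
python3 -m jog '[[[0.65,0,0,0,0,0,0],[0.65,0,0,0,0,0,0],[0.65,0,0,0,0,0,0],[0.65,0,0,0,0,0,0],[0.65,0,0,-10,0,0,0],[0.65,0,0,-45,0,0,0],[0.65,0,0,-90,0,0,0],[0.65,0,0,-130,0,0,0],[0.65,0,0,-130,0,0,0],[0.65,0,0,-130,0,0,0],[0.65,0,0,-130,0,0,0]]]'
cat > v.py <<'E'
from m import *
import sys
def view(name,z=.121):
    im,s,C=shot(name);b=im[...,::-1].copy();h=cv2.cvtColor(b,cv2.COLOR_BGR2HSV)
    m=cv2.inRange(h,(0,0,215),(180,40,255));m=cv2.morphologyEx(m,cv2.MORPH_OPEN,np.ones((7,7)))
    n,l,st,ce=cv2.connectedComponentsWithStats(m)
    for k in range(1,n):
        if 1000<st[k,4]<2600: p=plane(C,[ce[k]],z)[0];print("cap",st[k],p);rows(s,[*p[:2],.065])
    for c in HUE:
        e=disc(b,c,ymax=300)
        if e is not None: print("disc",c,np.array(e[1]),plane(C,[e[0]],.010)[0])
    print(s["position"]);return s
E
python3 - <<'E'
from v import *
s=view('w13');rows(s,[.4785,.3260,.2],np.radians(98))
E
```

```text
time_s: 35.4
position: [0.5707, -0.09, 0.0723]
tcp_rot: [-0.22, 3.133, -0.0]
wrist_force: [-3.5, 0.8, 9.4]
width: 0.455
gripper_force: 41.3
time_s: 36.5
position: [0.5697, -0.0899, 0.1999]
tcp_rot: [0.22, -3.132, -0.001]
wrist_force: [0.1, 0.4, 0.3]
width: 0.647
gripper_force: 0.0
cap [   3   49   55   87 2286] [ 0.5046 -0.2602  0.121 ]
shift mm [  88.0252 -159.6268  134.9929] tool-y yaw deg 98.03285689152425
cap [ 298  222   48   45 1738] [ 0.5671 -0.0915  0.121 ]
shift mm [  2.5339  -1.376  134.9465] tool-y yaw deg 98.03285689152425
disc red [56.9816 60.6867] [ 0.5124 -0.0348  0.01  ]
disc yel [53.2434 59.2311] [0.5497 0.0375 0.01  ]
[ 0.5697 -0.0899  0.1999]
shift mm [ 32.1491 424.516    0.2225] tool-y yaw deg 98.03285689152425
turn [ 0.0005 -0.0015  0.0006]
```

Blue is now within about 2.5 mm of its coaster centre. Next is yellow.

```bash
python3 -m jog '[[[0.65,3,40,0,0,0,0],[0.65,7,85,0,0,0,0],[0.65,10,132,0,0,0,0],[0.65,14,180,0,0,0,0],[0.65,17,228,0,0,0,0],[0.65,21,275,0,0,0,0],[0.65,24,322,0,0,0,0],[0.65,28,370,0,0,0,0],[0.65,31,410,0,0,0,0],[0.65,32,424,0,0,0,0],[0.65,32,424,0,0,0,0],[0.65,32,424,0,0,0,0],[0.65,32,424,0,0,0,0]]]' 40
python3 - <<'E'
from v import *
s=view('w14',.115)
E
```

```text
time_s: 37.85
position: [0.4797, 0.3237, 0.2003]
tcp_rot: [0.217, -3.133, 0.002]
wrist_force: [-0.1, 0.3, 0.3]
width: 0.654
gripper_force: 0.0
cap [ 305  221   47   44 1672] [0.478  0.3261 0.115 ]
shift mm [  1.1806   2.7571 135.3221] tool-y yaw deg 97.91773249198818
cap [ 277  302   43   39 1347] [0.5369 0.3138 0.115 ]
shift mm [-55.4217 -17.56   135.2908] tool-y yaw deg 97.91773249198818
disc yel [39.7532 62.8949] [0.5481 0.0443 0.01  ]
[0.4797 0.3237 0.2003]
```

```bash
python3 -m jog '[[[0.65,1,2.5,40,0,0,0],[0.65,1,2.5,80,0,0,0],[0.65,1,2.5,110,0,0,0],[0.65,1,2.5,128,0,0,0],[0.65,1,2.5,134,0,0,0],[0.65,1,2.5,134,0,0,0],[0.65,1,2.5,134,0,0,0],[0.2,1,2.5,134,0,0,0],[0.2,1,2.5,134,0,0,0],[0.2,1,2.5,134,0,0,0],[0.2,1,2.5,134,0,0,0],[0.2,1,2.5,134,0,0,0],[0.2,1,2.5,134,0,0,0],[0.2,1,2.5,134,0,0,0]]]' 40
python3 -m jog '[[[0.2,0,0,-10,0,0,0],[0.2,0,0,-35,0,0,0],[0.2,0,0,-75,0,0,0],[0.2,0,0,-115,0,0,0],[0.2,0,0,-135,0,0,0],[0.2,0,0,-135,0,0,0],[0.2,0,0,-135,0,0,0],[0.2,0,0,-135,0,0,0]]]'
python3 -c "
from h import *
rows(manip.observe(),[.5505,.0374,.073],np.radians(98))"
```

```text
time_s: 39.3
position: [0.4794, 0.328, 0.0685]
tcp_rot: [-0.22, 3.131, 0.001]
wrist_force: [-0.4, -1.0, 6.4]
width: 0.456
gripper_force: 40.0
time_s: 40.1
position: [0.4769, 0.3272, 0.1999]
tcp_rot: [0.22, -3.131, 0.002]
wrist_force: [-0.5, 0.3, -1.0]
width: 0.452
gripper_force: 40.4
shift mm [ -32.7288 -297.0412  127.1837] tool-y yaw deg 98.03646959796798
turn [-0.0012 -0.0032  0.0006]
```

```bash
python3 -m jog '[[[0.2,-4,-40,0,0,0,0],[0.2,-9,-85,0,0,0,0],[0.2,-14,-130,0,0,0,0],[0.2,-19,-175,0,0,0,0],[0.2,-24,-220,0,0,0,0],[0.2,-29,-265,0,0,0,0],[0.2,-32,-290,0,0,0,0],[0.2,-32,-297,0,0,0,0],[0.2,-32,-297,0,0,0,0],[0.2,-32,-297,40,0,0,0],[0.2,-32,-297,80,0,0,0],[0.2,-32,-297,108,0,0,0],[0.2,-32,-297,120,0,0,0],[0.2,-32,-297,123,0,0,0],[0.2,-32,-297,123,0,0,0],[0.2,-32,-297,123,0,0,0]]]'
python3 -c "
from h import *
rows(manip.observe(),[.5505,.0374,.0745],np.radians(98))"
```

```text
time_s: 41.7
position: [0.5527, 0.0384, 0.0804]
tcp_rot: [-0.221, 3.131, -0.0]
wrist_force: [0.1, 0.0, -0.5]
width: 0.457
gripper_force: 40.6
shift mm [ 2.3318 -0.6484  5.9269] tool-y yaw deg 98.0633641927456
turn [-0.0005  0.003   0.0011]
```

```bash
python3 -m jog '[[[0.2,1,0,1,0,0,0],[0.2,1,0,2,0,0,0],[0.2,1,0,2,0,0,0],[0.2,1,0,2,0,0,0]]]'; python3 -m jog '[[[0.2,0,0,0,0,0,0],[0.2,0,0,0,0,0,0]]]'
```

```text
time_s: 42.1
position: [0.5504, 0.0378, 0.077]
tcp_rot: [-0.22, 3.134, -0.0]
wrist_force: [0.2, -0.4, -1.0]
width: 0.456
gripper_force: 40.6
time_s: 42.3
position: [0.5503, 0.0379, 0.0768]
tcp_rot: [0.22, -3.134, 0.0]
wrist_force: [-0.4, -0.2, -2.0]
width: 0.456
gripper_force: 40.6
```

```bash
python3 -m jog '[[[0.2,0,0,1,0,0,0],[0.2,0,0,2,0,0,0],[0.2,0,0,2,0,0,0],[0.2,0,0,2,0,0,0]]]'; python3 -m jog '[[[0.2,0,0,1,0,0,0],[0.2,0,0,1,0,0,0],[0.2,0,0,1,0,0,0]]]'
```

```text
time_s: 42.7
position: [0.5502, 0.0379, 0.0747]
tcp_rot: [0.22, -3.134, 0.0]
wrist_force: [-0.5, 0.0, -1.6]
width: 0.454
gripper_force: 40.7
time_s: 43.0
position: [0.5506, 0.0379, 0.0746]
tcp_rot: [-0.22, 3.133, -0.0]
wrist_force: [-1.0, 0.3, 5.6]
width: 0.459
gripper_force: 41.1
```

Contact. Back off 1 mm, release and check.

```bash
python3 -m jog '[[[0.2,0,0,-1,0,0,0],[0.2,0,0,-1,0,0,0],[0.65,0,0,-1,0,0,0],[0.65,0,0,-1,0,0,0],[0.65,0,0,-1,0,0,0],[0.65,0,0,-1,0,0,0],[0.65,0,0,-10,0,0,0],[0.65,0,0,-45,0,0,0],[0.65,0,0,-90,0,0,0],[0.65,0,0,-126,0,0,0],[0.65,0,0,-126,0,0,0],[0.65,0,0,-126,0,0,0],[0.65,0,0,-126,0,0,0]]]'
python3 - <<'E'
from v import *
s=view('w15');rows(s,[.5369,.3138,.2],np.radians(98))
E
```

```text
time_s: 44.3
position: [0.5495, 0.0379, 0.1989]
tcp_rot: [0.22, -3.132, -0.0]
wrist_force: [0.6, -0.5, -0.1]
width: 0.653
gripper_force: 0.0
cap [ 297  225   48   45 1756] [0.5487 0.0358 0.121 ]
shift mm [  0.8255  -2.0199 133.8754] tool-y yaw deg 98.0298320326374
disc red [56.8822 60.5662] [ 0.5123 -0.0344  0.01  ]
[0.5495 0.0379 0.1989]
shift mm [-26.0448 274.9129  -1.1016] tool-y yaw deg 98.0298320326374
turn [ 0.0002 -0.0017  0.0005]
```

```bash
python3 -m jog '[[[0.65,-4,40,0,0,0,0],[0.65,-8,85,0,0,0,0],[0.65,-12,132,0,0,0,0],[0.65,-17,180,0,0,0,0],[0.65,-21,225,0,0,0,0],[0.65,-25,262,0,0,0,0],[0.65,-26,275,0,0,0,0],[0.65,-26,275,0,0,0,0],[0.65,-26,275,0,0,0,0],[0.65,-26,275,0,0,0,0]]]' 40
python3 - <<'E'
from v import *
s=view('w16',.115)
E
```

```text
time_s: 45.35
position: [0.5377, 0.3121, 0.1994]
tcp_rot: [0.217, -3.133, 0.002]
wrist_force: [0.1, 0.4, -0.0]
width: 0.647
gripper_force: 0.0
cap [ 304  223   47   44 1675] [0.5369 0.3138 0.115 ]
shift mm [  0.3879   1.9887 134.4043] tool-y yaw deg 97.9185328839559
disc yel [22.518  46.3632] [0.5204 0.0365 0.01  ]
[0.5377 0.3121 0.1994]
```

```bash
python3 -m jog '[[[0.65,0,2,40,0,0,0],[0.65,0,2,80,0,0,0],[0.65,0,2,110,0,0,0],[0.65,0,2,128,0,0,0],[0.65,0,2,135,0,0,0],[0.65,0,2,135,0,0,0],[0.65,0,2,135,0,0,0],[0.2,0,2,135,0,0,0],[0.2,0,2,135,0,0,0],[0.2,0,2,135,0,0,0],[0.2,0,2,135,0,0,0],[0.2,0,2,135,0,0,0],[0.2,0,2,135,0,0,0],[0.2,0,2,135,0,0,0]]]' 40
python3 -m jog '[[[0.2,0,0,-10,0,0,0],[0.2,0,0,-35,0,0,0],[0.2,0,0,-75,0,0,0],[0.2,0,0,-115,0,0,0],[0.2,0,0,-135,0,0,0],[0.2,0,0,-135,0,0,0],[0.2,0,0,-135,0,0,0],[0.2,0,0,-135,0,0,0]]]'
python3 -c "
from h import *
rows(manip.observe(),[.513,-.0335,.073],np.radians(98))"
```

```text
time_s: 46.8
position: [0.5387, 0.3161, 0.0666]
tcp_rot: [-0.22, 3.13, 0.0]
wrist_force: [-0.5, -0.7, 7.4]
width: 0.459
gripper_force: 40.0
time_s: 47.6
position: [0.5361, 0.3154, 0.1978]
tcp_rot: [0.22, -3.131, 0.002]
wrist_force: [0.1, -0.7, -1.3]
width: 0.455
gripper_force: 40.3
shift mm [  71.2658 -342.1315  125.361 ] tool-y yaw deg 98.03894080270253
turn [-0.001  -0.0034  0.0007]
```

```bash
python3 -m jog '[[[0.2,8,-40,0,0,0,0],[0.2,17,-85,0,0,0,0],[0.2,27,-130,0,0,0,0],[0.2,36,-175,0,0,0,0],[0.2,46,-220,0,0,0,0],[0.2,55,-265,0,0,0,0],[0.2,64,-310,0,0,0,0],[0.2,70,-336,0,0,0,0],[0.2,71,-342,0,0,0,0],[0.2,71,-342,0,0,0,0],[0.2,71,-342,40,0,0,0],[0.2,71,-342,80,0,0,0],[0.2,71,-342,108,0,0,0],[0.2,71,-342,118,0,0,0],[0.2,71,-342,122,0,0,0],[0.2,71,-342,122,0,0,0],[0.2,71,-342,122,0,0,0],[0.2,71,-342,122,0,0,0]]]'
python3 -c "
from h import *
rows(manip.observe(),[.513,-.0335,.0726],np.radians(98))"
```

```text
time_s: 49.4
position: [0.5162, -0.0329, 0.0793]
tcp_rot: [-0.22, 3.131, -0.001]
wrist_force: [0.3, -0.4, -1.3]
width: 0.456
gripper_force: 40.6
shift mm [ 3.3195 -0.1516  6.7206] tool-y yaw deg 98.04332614185228
turn [-0.0011  0.0029  0.0008]
```

```bash
python3 -m jog '[[[0.2,1,0,1,0,0,0],[0.2,1,0,2,0,0,0],[0.2,1,0,2,0,0,0],[0.2,1,0,2,0,0,0],[0.2,1,0,2,0,0,0]]]'; python3 -m jog '[[[0.2,0,0,1,0,0,0],[0.2,0,0,1,0,0,0],[0.2,0,0,1,0,0,0]]]'
```

```text
time_s: 49.9
position: [0.5138, -0.0329, 0.0758]
tcp_rot: [0.22, -3.134, 0.0]
wrist_force: [0.4, -1.1, -2.1]
width: 0.455
gripper_force: 40.6
time_s: 50.2
position: [0.5138, -0.0329, 0.0747]
tcp_rot: [0.22, -3.134, -0.0]
wrist_force: [-0.7, 0.8, -0.8]
width: 0.458
gripper_force: 40.6
```

```bash
python3 -m jog '[[[0.2,1,0,1,0,0,0],[0.2,1,0,1,0,0,0],[0.2,1,0,1,0,0,0]]]'; python3 -m jog '[[[0.2,0,0,1,0,0,0],[0.2,0,0,1,0,0,0],[0.2,0,0,1,0,0,0]]]'
```

```text
time_s: 50.5
position: [0.5127, -0.033, 0.0737]
tcp_rot: [0.22, -3.134, 0.0]
wrist_force: [-0.2, 0.4, -1.8]
width: 0.456
gripper_force: 40.6
time_s: 50.8
position: [0.5128, -0.033, 0.0728]
tcp_rot: [-0.22, 3.134, -0.0]
wrist_force: [-1.2, 0.3, -2.1]
width: 0.454
gripper_force: 40.6
```

```bash
python3 -m jog '[[[0.2,0,0,1,0,0,0],[0.2,0,0,1,0,0,0],[0.2,0,0,1,0,0,0]]]'
```

```text
time_s: 51.1
position: [0.5132, -0.0331, 0.0727]
tcp_rot: [-0.22, 3.133, -0.0]
wrist_force: [-1.5, 0.0, 6.3]
width: 0.456
gripper_force: 41.1
```

Contact. Release, lift and check.

```bash
python3 -m jog '[[[0.2,0,0,-1,0,0,0],[0.2,0,0,-1,0,0,0],[0.65,0,0,-1,0,0,0],[0.65,0,0,-1,0,0,0],[0.65,0,0,-1,0,0,0],[0.65,0,0,-1,0,0,0],[0.65,0,0,-10,0,0,0],[0.65,0,0,-45,0,0,0],[0.65,0,0,-90,0,0,0],[0.65,0,0,-135,0,0,0],[0.65,0,0,-180,0,0,0],[0.65,0,0,-200,0,0,0],[0.65,0,0,-200,0,0,0],[0.65,0,0,-200,0,0,0],[0.65,0,0,-200,0,0,0]]]'
python3 - <<'E'
from v import *
im,s,C=shot('w17');print(s["position"]);b=im[...,::-1].copy();h=cv2.cvtColor(b,cv2.COLOR_BGR2HSV)
m=cv2.inRange(h,(0,0,215),(180,40,255));m=cv2.morphologyEx(m,cv2.MORPH_OPEN,np.ones((7,7)))
n,l,st,ce=cv2.connectedComponentsWithStats(m)
for k in range(1,n):
    if 300<st[k,4]<2600: print(st[k],plane(C,[ce[k]],.121)[0])
shot('s17','scene')
a=b[60:320,180:460];c=cv2.imread('pics/s17.png')[120:400,170:470];cv2.imwrite('pics/c17.png',np.hstack([cv2.resize(a,(400,371)),cv2.resize(c,(398,371))]))
E
```

```text
time_s: 52.6
position: [0.5119, -0.0329, 0.2704]
tcp_rot: [0.22, -3.131, -0.001]
wrist_force: [-0.7, -0.4, 0.1]
width: 0.652
gripper_force: 0.0
[ 0.5119 -0.0329  0.2704]
[ 28 120  20  33 407] [ 0.4781 -0.254   0.121 ]
[  1 129  24  20 323] [ 0.4816 -0.272   0.121 ]
[ 303  199   37   36 1079] [ 0.5109 -0.0353  0.121 ]
[228 256  35  33 932] [ 0.5672 -0.0916  0.121 ]
[382 256  35  32 922] [0.5488 0.036  0.121 ]
```

View pics/c17.png

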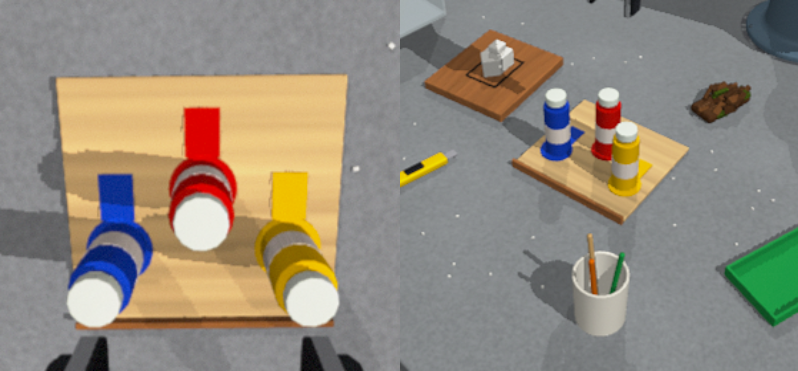

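All the bottles stand within about 2.5 mm of their own coaster centres. The boat is on the outline and the cup hasn't moved.

```bash
python3 -c "
from workcell import manip
print(manip.hand_in())"
```

```text
the job is handed in; nothing more can be done
None
```

The job is done and handed in at about 53 s: the boat lies upright, lengthwise in the outline (about 2 mm off centre), all three bottles are back on their own coasters (within about 2.5 mm of the middle), and the cup is undisturbed. Handing in returned no verdict.

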